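# Turn the supply down and wedge the power module off its plate

### The arm

A 6-joint arm with a two-finger parallel gripper is mounted at the origin on the work surface. World frame = base frame: x ahead of the robot, y to its left, z up, the work surface at z = 0. Lengths are in m, angles in degrees, forces in N, time in s.
With the tool pointing down it reaches from about 0.325 to 0.85 m from the base axis. Payload 15.5 kg.
Tool frame: the origin (TCP) lies midway between the tips of the shut fingers; the grasp point (between the pads) lies 19 mm behind it; z points along the fingers, y is the line along which they close (so a half turn about z gives the same grasp; the last joint's range is limited). The gripper opens to 91 mm and grips with 3 to 60 N. Pads are 32 mm wide; open, the fingers measure 118 mm over their backs; the gripper's body (76 mm by 178 mm) begins 60 mm behind the grasp point.
Start: joints at [70.846, 28.281, 77.091, -0, 74.628, -5.472], TCP at [0.148, 0.607, 0.214] pointing down, gripper open.
Joint ranges: [-166.48, 166.48], [-47.26, 123.95], [12.59, 153.08], [-70.14, 250.14], [6.76, 159.57], [-176.63, 176.63]. Speed limits (degrees/s): [108.29, 108.29, 147.25, 172.46, 172.46, 172.46].

### API

Orientations are given as a 3x3 rotation matrix whose columns are the frame's x, y, z axes.
In Python, from bench import ctrl gives the robot as it stands. The module is installed in compiled form; this text tells all that it offers. Calls block until the motion is done:
- ctrl.goto(position, orientation): joint-space move of the TCP to a pose.
- ctrl.move_l(position, vel=0.15, ori=None, contact_N=None): straight line of the TCP; ori=None keeps the orientation; vel is the mean speed in m/s. With contact_N (N) it stops when the force on the tool has changed by that much, and returns True; else False.
- ctrl.movej(angles): joint-space move.
- ctrl.command_gripper(opening): opening from 0.0 (shut) to 1.0 (fully open); the grip force is fixed at half the most; returns when the fingers have stopped.
- ctrl.sleep(seconds).
- ctrl.ik(position, orientation): joint angles nearest the present ones, or None.
- ctrl.read_camera(name): name is "scene" or "top"; returns the picture (400x640x3 uint8, blue, green, red); there is no depth.
- ctrl.camera_params(name): a dict with "fx", "fy", "cx", "cy" (pixels), "D" ([k1, k2, p1, p2, k3] as OpenCV has them; the pictures are not rectified), "pose" (4x4, takes a point from camera to world coordinates). Camera axes: x right, y up, looking along -z (the intrinsics and any distortion apply to the point x, -y, -z); pixel columns grow to the right and rows downward; lengths in m; the calibration is good to about 2 mm. A picture is of the moment at which its call begins. camera_params takes no time and is no camera call.
A pose or a line that the arm cannot do raises ctrl.MotionError and nothing moves.
- ctrl.sign_off(): hands the job in; it is judged then, once.
Readings, each from a call of its own:
- ctrl.current_t(): time.
- ctrl.current_q(): joint angles.
- ctrl.current_dq(): joint speeds.
- ctrl.current_effort(): joint torques, N m.
- ctrl.current_tool_pos(): TCP position.
- ctrl.current_eef_rot(): TCP orientation.
- ctrl.current_contact_force(): force on the tool from outside, world axes, zero at the start.
- ctrl.current_wrist_torque(): the same for the moment, N m.
- ctrl.current_grip_width(): opening from 0.0 (shut) to 1.0 (fully open).
- ctrl.current_grasp_force(): force on a finger pad.
Only numpy, scipy, OpenCV 4.12 (cv2) and the standard library are available. Lean on these libraries where they do the work, as an engineer would, in place of code of your own. Each camera call takes 0.05 s, during which the arm holds its last target. There are 200 camera calls.

### The job

Turn the knob on top of the variable transformer fully anticlockwise to its end stop so the power is down, and only then push the wedge, lying flat on the aluminium plate, under the free end of the finned power module until that end just lifts off its rest by about 4 mm, and never by as much as a centimetre. Carry the module with the wedge alone, finish while still holding the wedge in place in the gripper, and leave everything else where it stands.

Things in the scene. Friction and masses are not known exactly. Their poses are not given: they have to be found in the camera images.
- dial (a joint): Angle of the black knob on top of the variable transformer, rad. 0 is the anticlockwise end stop (power down) and it grows clockwise seen from above, up to 4.7; it starts between 0.7 and 2.2 and stays where it is left (light friction, 0.05 N m).
- dial_grip (a point): Centre of the knob's bar grip, on the knob's vertical axis, 115 mm above the bench. The bar is 42 mm long, 14 mm thick, 32 mm tall; its top is 7 mm above this point, the 44 mm disc it stands on 23 mm below. x lies along the bar and turns with the knob, z is up; a white pointer mark is on the -x end.
- variac: The variable transformer: fixed grey box, 130 x 130 x 78 mm high, the knob in the middle of its top in a ring of black scale marks. Origin at the centre of its underside. At the stop the bar lies along this x axis. It stands at the right or left of the bench, a white meter box of the same footprint, 70 mm high, at the other side.
- carrier: Fixed aluminium plate, 280 (x) x 120 (y) x 8 mm, carrying the power module. Origin at the centre of its underside, z up; x points from the module's free end to its hinge, roughly to the robot's left. The module's free end is at x = -23 mm; the plate before it is bare but for screw heads 3 mm high, 48 mm either side of the middle line.
- module_lip (a point): Middle of the lower edge of the module's free end, moving with it; at rest 8 mm above the plate's top. Below it is a space 80 mm deep, then the foot. The module is a steel box with fins, 80 mm wide, its top 48 mm above the plate, its hinge axis 150 mm from this edge. x points from the free end to the hinge: push the wedge this way.
- module (a joint): Tilt of the module about its hinge, rad: 0 resting on its foot, growing as the free end lifts; 0.027 is 4 mm of lift at the free end, 0.067 is 10 mm. Its weight keeps it down (0.35 to 0.7 kg, about 2 to 4 N at the free end).
- wedge_head (a point): Centre of the upright grip block (30 x, 28 y, 56 mm high) of the loose grey plastic wedge, 28 mm above its flat underside. From the block's +x face, 15 mm from here, a taper 28 mm wide runs 70 mm along +x, falling evenly (1 in 4) from 20.5 mm to a 3 mm thick tip 85 mm from here: 8 mm thick 20 mm from the tip, 12 mm at 36 mm.
- wedge: The wedge as a whole, 100 mm long, 90 g: origin at the centre of its underside, 50 mm from the tip, x towards the tip, z up. Pushed under the module it stays by friction and does not slide back by itself.
- flat_block: A bystander like the wedge, same material and grip block, but its tongue is flat, 14 mm thick all along: too thick to go under the module. Leave it alone. Origin at the centre of its underside.
- capacitor: Bystander: aluminium can, 35 mm diameter, 45 mm high, standing on the bench. Origin at the centre of its underside.
- screwdriver: Bystander: screwdriver lying on the bench, x along it.
- jar: Bystander: small clear jar, 56 mm diameter, 60 mm high.

How it is judged:
By the outcome, as a careful person would: the job done as asked, in the order asked, and still so for the second after the job is handed in, while the arm keeps its last pose, push and grip.
It also fails if it takes over 72 s, if anything falls off the work surface, if the arm or the gripper's body presses on something with over 40 N, if the wrist force passes 120 N, or if a joint passes its speed limit or range.

## Working session

There is one attempt and no reset: what is moved stays moved. The work goes in short steps, each a Python script; the robot and the scene stay as the last script left them, time stands still between calls to the robot, and variables do not carry over. Pictures are saved under pics/ and viewed, at most 10 in all, crops included, and the job is handed in when it is done.

```bash
mkdir -p pics; cat > h.py <<'E'
import numpy as np, cv2
from bench import ctrl
def px2w(cam,uv,z):
    p=ctrl.camera_params(cam); K=np.array([[p['fx'],0,p['cx']],[0,p['fy'],p['cy']],[0,0,1.]])
    T=np.array(p['pose']); out=[]
    u=cv2.undistortPoints(np.array(uv,float).reshape(-1,1,2),K,np.array(p['D'],float)).reshape(-1,2)
    zs=np.broadcast_to(z,(len(u),))
    for (a,b),h in zip(u,zs):
        d=T[:3,:3]@np.array([a,-b,-1]); o=T[:3,3]; out.append(o+d*(h-o[2])/d[2])
    return np.array(out)
def w2px(cam,P):
    p=ctrl.camera_params(cam); K=np.array([[p['fx'],0,p['cx']],[0,p['fy'],p['cy']],[0,0,1.]])
    T=np.linalg.inv(np.array(p['pose'])); c=(T[:3,:3]@np.array(P,float).T).T+T[:3,3]
    return cv2.projectPoints((c*[1,-1,-1]).reshape(-1,1,3),np.zeros(3),np.zeros(3),K,np.array(p['D'],float))[0].reshape(-1,2)
def snap(cam,name,box=None,s=1):
    im=ctrl.read_camera(cam)
    if box: im=im[box[1]:box[3],box[0]:box[2]]
    im=cv2.resize(im,None,fx=s,fy=s,interpolation=cv2.INTER_CUBIC); cv2.imwrite('pics/'+name,im)
def R(yaw): # tool down; tool x along world yaw (deg)
    a=np.radians(yaw); c,s=np.cos(a),np.sin(a)
    return np.array([[c,s,0],[s,-c,0],[0,0,-1.]])
E
python3 - <<'E'
from h import *
snap('top','t0.png',None,1.25); snap('scene','s0.png',None,1.25)
for c in('top','scene'):
    p=ctrl.camera_params(c); print(c,p['fx'],p['D'],np.round(p['pose'],3).tolist())
print(ctrl.current_eef_rot(),ctrl.current_t())
E
```

```text
top 512.3745082445837 [-0.15461902  0.          0.          0.          0.        ] [[0.013, 0.985, -0.173, 0.269], [-1.0, 0.009, -0.022, -0.018], [-0.02, 0.173, 0.985, 1.42], [0.0, 0.0, 0.0, 1.0]]
scene 402.24356948665167 [0.01251124 0.         0.         0.         0.        ] [[0.791, -0.513, 0.332, 0.81], [0.611, 0.666, -0.428, -0.406], [-0.001, 0.541, 0.841, 0.863], [0.0, 0.0, 0.0, 1.0]]
[[-9.71617814e-01  2.36555942e-01 -3.31295878e-04]
 [ 2.36556164e-01  9.71617230e-01 -1.06744538e-03]
 [ 6.93822353e-05 -1.11551903e-03 -9.99999375e-01]] 0.1
```

View pics/t0.png

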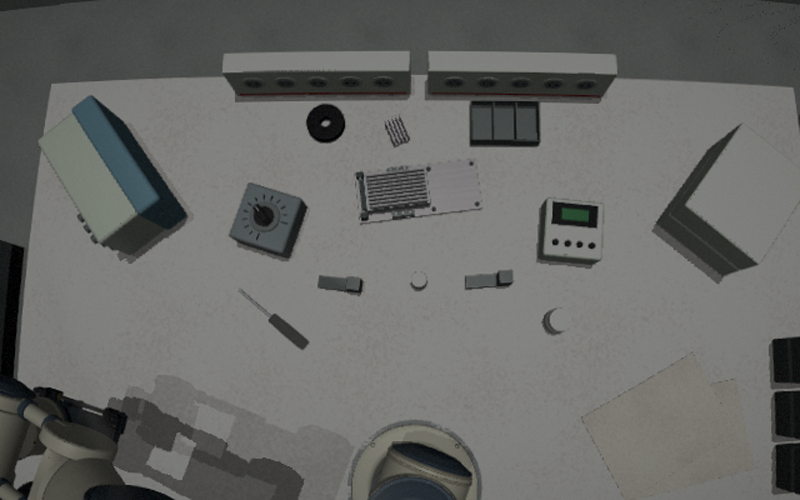

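View pics/s0.png

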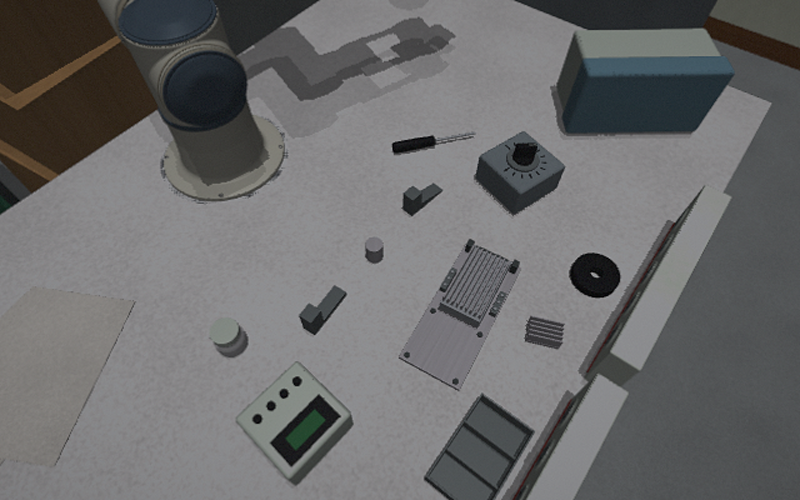

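The top view shows the variac at about (267,217), the module and plate at (420,190), and two grip-block pieces at (340,284) and (489,280). The scene view shows the same pieces at (422,198) and (322,310). Next I'll enlarge crops to tell wedge from flat block and to read positions.

```bash
python3 - <<'E'
from h import *
t=ctrl.read_camera('top'); s=ctrl.read_camera('scene')
def crop(im,x,y,w,h,k):
    c=cv2.resize(im[y:y+h,x:x+w],None,fx=k,fy=k,interpolation=cv2.INTER_CUBIC)
    c=np.clip(c.astype(float)*1.6,0,255).astype(np.uint8)
    for i in range(0,w,10): cv2.putText(c,str(x+i),(i*k,8),0,.3,(0,0,255)); cv2.line(c,(i*k,8),(i*k,13),(0,0,255))
    for i in range(10,h,10): cv2.putText(c,str(y+i),(0,i*k+3),0,.3,(0,0,255)); cv2.line(c,(20,i*k),(25,i*k),(0,0,255))
    return c
A=np.zeros((600,800,3),np.uint8)
def put(c,x,y): A[y:y+c.shape[0],x:x+c.shape[1]]=c
put(crop(t,180,140,66,70,5),0,0)
put(crop(t,280,124,110,60,4),345,0)
put(crop(t,250,214,50,25,8),0,355)
put(crop(t,365,210,50,25,8),400,355)
cv2.imwrite('pics/c1.png',A)
A[:]=0
put(crop(s,315,140,45,35,8),0,0)
put(crop(s,235,224,48,46,8),400,0)
put(crop(s,375,100,80,75,4),0,300)
put(crop(s,315,185,110,65,4),340,340) if False else put(crop(s,315,185,110,55,4),340,375)
cv2.imwrite('pics/c2.png',A)
E
```

```text
(no output)
```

View pics/c1.png

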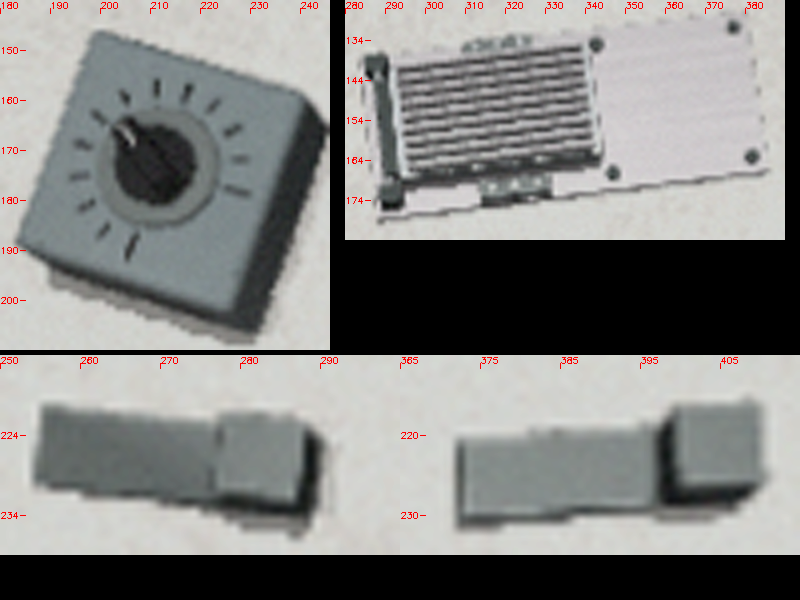

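View pics/c2.png

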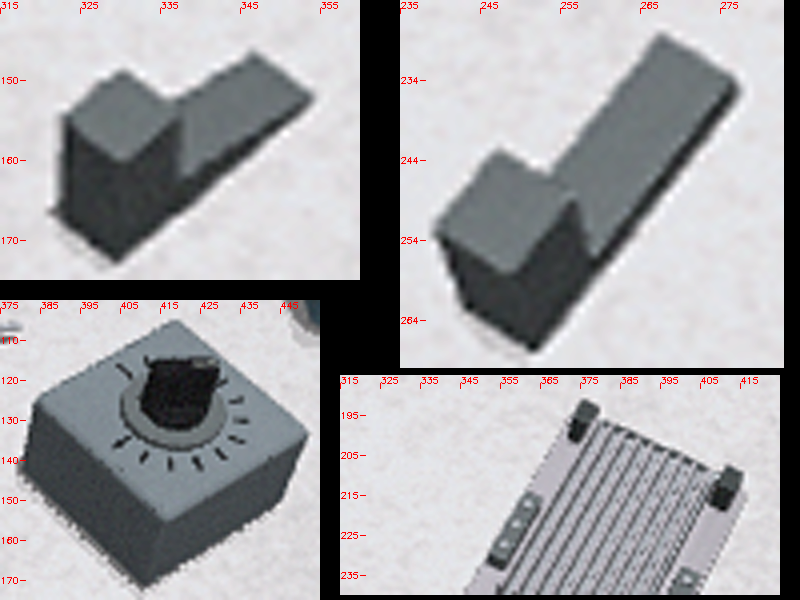

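The left piece, at top-native (270,226), has sides that narrow to a thin tip, so it is the wedge. The right one has a thick tip face and is the flat block. The knob pointer is at (204,166). The scale's clockwise run starts at its lower mark (206,189), so that mark is the stop.

```bash
python3 - <<'E'
from h import *
np.set_printoptions(precision=4,suppress=True)
def a(v): return np.degrees(np.arctan2(v[1],v[0]))
v=px2w('top',[(199,146),(240.5,158.5),(228,202.5),(183,188.5)],.078)
print('variac',v[:,:2].tolist(),v.mean(0),[ (round(np.linalg.norm(v[i]-v[i-1]),3),round(a(v[i]-v[i-1]),1)) for i in range(4)])
m=px2w('top',[(206,189),(227.5,178),(204,159.5),(211,157)],.078); print('marks',[a(x-v.mean(0)) for x in m])
b=px2w('top',[(204,166)],.122); print('pointer',b,a(b[0]-v.mean(0)),np.linalg.norm((b[0]-v.mean(0))[:2]))
print('dialpix',w2px('top',[[*v.mean(0)[:2],.122]]),w2px('scene',[[*v.mean(0)[:2],.122]]))
s=px2w('top',[(342.5,134.5),(347,167),(377,130.5),(381.5,162.5)],.011)
print('screws',s,np.linalg.norm(s[0]-s[1]),np.linalg.norm(s[2]-s[3]),a((s[0]-s[1])),a((s[2]-s[3])),a((s[0]+s[1]-s[2]-s[3])))
c=px2w('top',[(286,179.5),(385.5,166.5)],.008); print('carrier edge',c,np.linalg.norm(c[0]-c[1]),a(c[0]-c[1]))
f=px2w('top',[(339.5,135.5),(342,163)],.056); print('modend',f,np.linalg.norm(f[0]-f[1]))
w=px2w('top',[(277.2,221.5),(288.3,222),(286.6,232.2),(276.3,230.5)],.056); t=px2w('top',[(255.2,220.2),(254,230.3)],.003)
print('wedge',w,w.mean(0),t,t.mean(0),a((t.mean(0)-w.mean(0))),np.linalg.norm((t.mean(0)-w.mean(0))[:2]))
h=w.mean(0)[:2]
sw=px2w('scene',[(329.5,149),(337,153.5),(330,160),(323,155)],.056); print('wedge scene',sw.mean(0),)
sl=px2w('scene',[(346,147),(354,152)],.003);print(sl.mean(0))
E
```

```text
variac [[0.6550408675464987, 0.37122188268513884], [0.6196367131629705, 0.25321676433821094], [0.49772560068849075, 0.28179128466397074], [0.5351872261816454, 0.40851823806566057]] [0.5769 0.3287 0.078 ] [(np.float64(0.126), np.float64(-17.3)), (np.float64(0.123), np.float64(-106.7)), (np.float64(0.125), np.float64(166.8)), (np.float64(0.132), np.float64(73.5))]
marks [np.float64(159.9962632065037), np.float64(-105.67366391693974), np.float64(33.18966660415611), np.float64(8.230185486250859)]
pointer [[0.5875 0.3414 0.122 ]] 50.10010542456676 0.01653355303004077
dialpix [[208.4564 169.92  ]] [[420.7716 116.7169]]
screws [[ 0.7097 -0.0242  0.011 ]
 [ 0.6141 -0.0376  0.011 ]
 [ 0.7226 -0.1231  0.011 ]
 [ 0.6281 -0.1352  0.011 ]] 0.09662735294104981 0.09533415308651676 7.973115756514492 7.3032528053506605 97.79418243034958
carrier edge [[ 0.5772  0.1345  0.008 ]
 [ 0.6173 -0.1468  0.008 ]] 0.28407500691054044 98.11514770029022
modend [[ 0.6927 -0.0157  0.056 ]
 [ 0.6142 -0.0232  0.056 ]] 0.07887996744499128
wedge [[0.4508 0.15   0.056 ]
 [0.4498 0.1199 0.056 ]
 [0.4221 0.1238 0.056 ]
 [0.4264 0.1517 0.056 ]] [0.4373 0.1363 0.056 ] [[0.4608 0.2187 0.003 ]
 [0.4322 0.2211 0.003 ]] [0.4465 0.2199 0.003 ] 83.68172431806005 0.08408590150788321
wedge scene [0.4374 0.1359 0.056 ]
[0.4466 0.2192 0.003 ]
```

```bash
python3 - <<'E'
from h import *
np.set_printoptions(precision=3,suppress=True)
d=px2w('top',[(210.4,172.7)],.092)[0]; v=np.array([.5769,.3287]); c=(d[:2]+v)/2; print(d,c)
p0=[*c,.2]
ctrl.goto(p0,R(50)); print(ctrl.current_q(),ctrl.current_t())
f0=np.array(ctrl.current_contact_force())
ctrl.move_l([*c,.100],vel=.12,contact_N=6); print(ctrl.current_tool_pos())
ctrl.command_gripper(0.0); ctrl.sleep(.2)
print('w',ctrl.current_grip_width()*91,ctrl.current_grasp_force(),np.array(ctrl.current_contact_force())-f0,ctrl.current_wrist_torque(),ctrl.current_t())
snap('top','k1.png',(180,140,250,210),8)
E
```

```text
[0.576 0.331 0.092] [0.577 0.33 ]
[24.696 32.194 72.06   0.013 75.747 64.587] 2.05
[0.577 0.33  0.101]
w 13.716260895539149 29.99261051416397 [-9.105  2.629  2.63 ] [0.519 1.588 0.037] 4.3917
```

```bash
python3 - <<'E'
from h import *
np.set_printoptions(precision=3,suppress=True)
def F(): return np.array(ctrl.current_contact_force())
p=np.array(ctrl.current_tool_pos()); y=np.array(ctrl.current_eef_rot())[:,1]
q=np.array([.577,.330,.101])
f=F(); q=q+.001*np.sign(f@y)*y; ctrl.move_l(q,vel=.02); ctrl.sleep(.2); print(f@y,F()@y,F())
for yaw in list(range(60,161,10)):
    ctrl.move_l(q,vel=.05,ori=R(yaw)); f=F(); y=R(yaw)[:,1]
    print(yaw,ctrl.current_wrist_torque(),f, f@y,ctrl.current_t())
    if np.linalg.norm(f)>35 or abs(ctrl.current_wrist_torque()[2])>1: break
    if abs(f@y)>4: q=q+.0005*np.sign(f@y)*y
print(q,ctrl.current_grip_width()*91)
E
```

```text
-8.9140912621401 -3.8725395931014175 [ -6.012  -1.089 -16.883]
60 [-0.989  0.549  0.063] [ -3.283  -5.185 -22.584] -0.2504334088660388 5.2167
70 [-1.288  0.019  0.042] [ -0.942  -5.368 -23.959] 0.9509283443154526 5.5417
80 [-1.428 -0.524  0.048] [  3.306  -7.558 -26.122] 4.567962824101787 5.8667
90 [-1.464 -0.594  0.025] [  2.441  -6.162 -25.712] 2.4405026337495346 6.1917
100 [-1.412 -1.144  0.019] [  5.931  -6.894 -28.778] 4.643446772385157 6.5167
110 [-1.336 -1.196  0.039] [  7.05   -5.608 -28.713] 4.706281577068365 6.8417
120 [-1.295 -1.153  0.021] [  5.923  -5.661 -28.449] 2.2991300596434403 7.1667
130 [-0.941 -1.664  0.005] [  8.134  -4.95  -31.251] 3.049502769873481 7.4917
140 [-0.448 -1.986  0.005] [ 10.88   -1.787 -32.924] 5.624266449964754 7.8167
150 [-0.374 -1.991  0.079] [ 10.321  -1.305 -32.425] 4.030028703871857 8.1417
160 [-0.224 -1.925  0.047] [ 10.076  -0.246 -32.753] 3.2144482922247968 8.4667
[0.578 0.332 0.101] 13.651996805605233
```

```bash
python3 - <<'E'
from h import *
np.set_printoptions(precision=3,suppress=True)
def F(): return np.array(ctrl.current_contact_force())
q=np.array(ctrl.current_tool_pos())
for i in range(4):
    f=F(); q=q+np.clip(f*3e-5,-.0006,.0006); ctrl.move_l(q,vel=.02)
print(F())
for k in range(25):
    yaw=161+k*1
    ctrl.move_l(q,vel=.05,ori=R(yaw)); t=ctrl.current_wrist_torque()
    if k>1: print(yaw,round(t[2],3),F())
    if abs(t[2])>.45: break
print(ctrl.current_t(), ctrl.current_eef_rot())
E
```

```text
[-4.611 -2.892 -4.229]
163 0.074 [-4.28  -0.921  1.726]
164 -0.872 [-5.231 -0.52   2.198]
10.4833 [[-0.961  0.278  0.001]
 [ 0.278  0.961  0.001]
 [-0.001  0.001 -1.   ]]
```

The end stop shows at about 163.5°: torque jumped to 0.87 N m, where 164° was expected. Releasing, checking the knob, and then grasping the wedge.

```bash
python3 - <<'E'
from h import *
np.set_printoptions(precision=3,suppress=True)
q=np.array(ctrl.current_tool_pos())
ctrl.command_gripper(0.6); ctrl.move_l([q[0],q[1],.2],vel=.15)
print('f free',ctrl.current_contact_force())
w=[.4373,.1363]
ctrl.goto([*w,.14],R(83.7)); print(ctrl.current_q(),ctrl.current_t())
im=ctrl.read_camera('top'); s=ctrl.read_camera('scene')
A=np.hstack([cv2.resize(im[140:210,180:250],(400,400)),cv2.resize(s[100:170,380:450],(400,400))]); cv2.imwrite('pics/k2.png',np.clip(A*1.5,0,255).astype(np.uint8))
E
```

```text
f free [ 0.538  0.566 -0.97 ]
[  9.859  20.933 105.077   0.003  53.961  16.04 ] 13.175
```

View pics/k2.png

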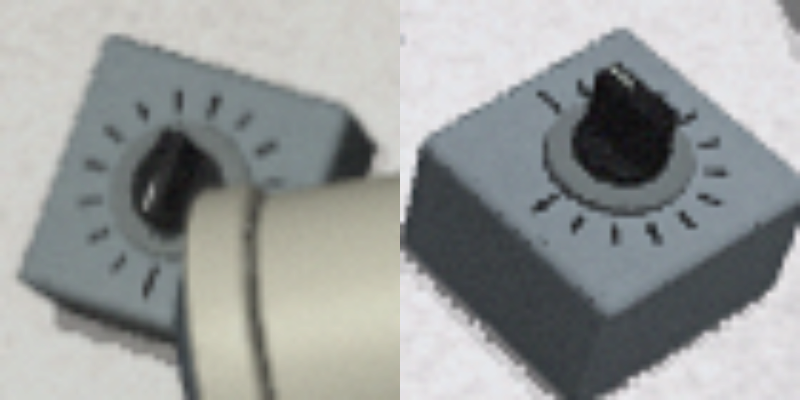

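The pointer, at (150,190) in the left crop, points along the bar to the lower end mark at (150,280). The knob is at its stop. Now the wedge.

```bash
python3 - <<'E'
from h import *
np.set_printoptions(precision=3,suppress=True)
w=[.4373,.1363]
hit=ctrl.move_l([*w,.016],vel=.1,contact_N=6); print(hit,ctrl.current_tool_pos())
ctrl.command_gripper(0.0); ctrl.sleep(.1)
print('w',ctrl.current_grip_width()*91,ctrl.current_grasp_force(),ctrl.current_contact_force())
ctrl.move_l([*w,.15],vel=.12)
u=np.array([np.cos(np.radians(97.9)),np.sin(np.radians(97.9))])
lip=np.array([.6605,-.0206]); h=lip-u*(.085+.010)
print('head target',h)
ctrl.goto([*h,.15],R(97.9)); ctrl.move_l([*h,.05],vel=.12)
print(ctrl.current_tool_pos(),ctrl.current_contact_force(),ctrl.current_t())
t=ctrl.read_camera('top'); s=ctrl.read_camera('scene')
a=cv2.resize(t[115:190,290:390],(800,600),interpolation=cv2.INTER_CUBIC); cv2.imwrite('pics/w_top.png',np.clip(a*1.5,0,255).astype(np.uint8))
a=cv2.resize(s[190:310,310:430],(600,600),interpolation=cv2.INTER_CUBIC); cv2.imwrite('pics/w_sc.png',np.clip(a*1.5,0,255).astype(np.uint8))
E
```

```text
False [0.438 0.136 0.016]
w 28.05280890783993 29.985321246203966 [-0.644 -0.16   4.77 ]
head target [ 0.674 -0.115]
[ 0.674 -0.115  0.051] [ 0.559 -0.101 -0.321] 18.8417
```

View pics/w_sc.png

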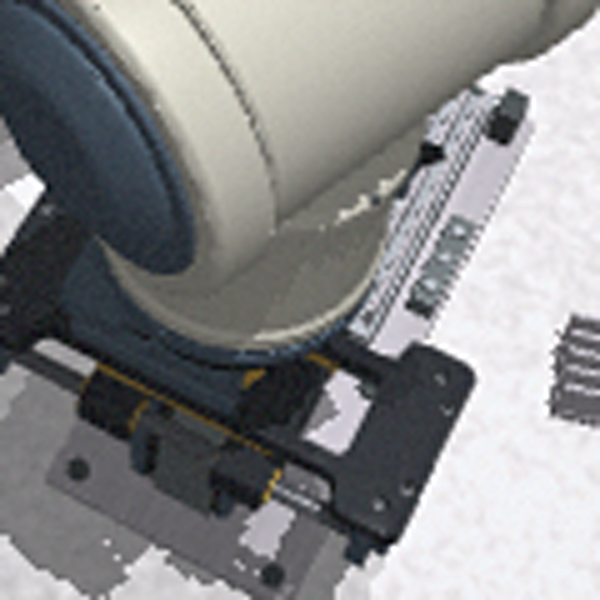

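The arm hides the tip, and the block (about (185,460)) is over the bare plate between the screw heads. I'll go by contact from here.

```bash
python3 - <<'E'
from h import *
np.set_printoptions(precision=4,suppress=True)
F=lambda:np.array(ctrl.current_contact_force())
p=np.array(ctrl.current_tool_pos())
print(F()); hit=ctrl.move_l([p[0],p[1],.020],vel=.02,contact_N=2.5)
z=ctrl.current_tool_pos(); print(hit,z,F())
z=np.array(z); z[2]+=.0002; ctrl.move_l(z,vel=.02); ctrl.sleep(.2)
print(ctrl.current_tool_pos(),F())
u=np.array([np.cos(np.radians(97.9)),np.sin(np.radians(97.9)),0])
q=np.array(ctrl.current_tool_pos())
for i in range(1,24):
    ctrl.move_l(q+u*.001*i,vel=.02); f=F(); print(i,round(f@u,2),round(f[2],2),np.round(ctrl.current_wrist_torque(),3))
    if abs(f@u)>8: break
print(ctrl.current_t())
E
```

```text
[0.3701 0.4144 0.0855]
True [ 0.674  -0.1148  0.0241] [-1.2362  0.2696  6.561 ]
[ 0.6739 -0.1148  0.0241] [-0.5531 -0.0623 -1.5549]
1 0.16 -1.66 [-0.109 -0.013  0.016]
2 1.21 -1.1 [-0.096  0.022 -0.01 ]
3 -0.25 -0.81 [-0.059  0.079  0.009]
4 -0.01 -0.74 [-0.117  0.04  -0.035]
5 0.1 -0.67 [-0.084  0.039 -0.008]
6 0.08 -0.15 [-0.073  0.041  0.01 ]
7 -0.71 -0.3 [-0.113  0.053 -0.008]
8 -0.64 -1.32 [-0.073 -0.018 -0.053]
9 -0.08 -1.04 [-0.052  0.04  -0.041]
10 0.04 -0.8 [-0.087  0.064 -0.018]
11 0.26 -0.78 [-0.082  0.    -0.012]
12 -0.22 -1.34 [-0.122  0.032  0.029]
13 -0.52 -0.03 [-0.113 -0.021 -0.019]
14 0.67 -1.68 [-0.117  0.031  0.015]
15 0.51 -0.8 [-0.124  0.034 -0.018]
16 0.06 -1.53 [-0.099 -0.01  -0.016]
17 -0.59 -0.87 [-0.119  0.078 -0.035]
18 -0.72 -0.48 [-0.052  0.038  0.004]
19 -0.46 -0.49 [-0.121  0.052 -0.056]
20 -0.34 -0.92 [-0.093  0.052 -0.016]
21 1.05 -1.08 [-0.067  0.054  0.026]
22 0.43 -0.77 [-0.043  0.043  0.028]
23 -0.09 -1.42 [-0.101  0.032  0.06 ]
26.3083
```

```bash
cat >> h.py <<'E'
def avg(n=8):
    a=[]
    for _ in range(n): ctrl.sleep(.02); a.append(np.r_[ctrl.current_contact_force(),ctrl.current_wrist_torque()])
    return np.mean(a,0)
E
python3 - <<'E'
from h import *
np.set_printoptions(precision=3,suppress=True)
u=np.array([np.cos(np.radians(97.9)),np.sin(np.radians(97.9)),0])
q=np.array(ctrl.current_tool_pos()); q[2]=.0241; g=avg(16); print(g)
for i in range(1,14):
    ctrl.move_l(q+u*.001*i,vel=.02); f=avg()-g; print(23+i,round(f[:3]@u,2),f)
    if f[:3]@u<-.8: break
print(ctrl.current_tool_pos(),ctrl.current_t())
E
```

```text
[-0.089  0.028 -0.687 -0.1    0.041  0.007]
24 0.1 [-0.045  0.1    0.039  0.064 -0.    -0.008]
25 0.36 [ 0.342  0.406  0.132  0.074 -0.028  0.016]
26 0.65 [-0.025  0.655  0.583  0.08  -0.004  0.005]
27 0.77 [ 0.151  0.796  0.642  0.112 -0.008 -0.011]
28 -1.69 [ 0.31  -1.66   0.013 -0.375 -0.113  0.002]
[ 0.67  -0.087  0.024] 28.4917
```

Contact with the lip came at about 27.7 mm of travel, where 30 ± 3 mm was expected. I'll push 16 mm further, in steps.

```bash
python3 - <<'E'
from h import *
np.set_printoptions(precision=3,suppress=True)
u=np.array([np.cos(np.radians(97.9)),np.sin(np.radians(97.9)),0])
g=np.array([-.089,.028,-.687,-.1,.041,.007])
s0=ctrl.read_camera('scene'); cv2.imwrite('pics/b_sc.png',s0); cv2.imwrite('pics/b_t.png',ctrl.read_camera('top'))
q=np.array(ctrl.current_tool_pos())
for i in range(1,9):
    ctrl.move_l(q+u*.00197*i,vel=.02); f=avg(5)-g; print(round(28+1.97*i,1),round(f[:3]@u,2),f,ctrl.current_grip_width()*91)
    if f[:3]@u<-12: break
print(ctrl.current_tool_pos(),ctrl.current_t())
s1=ctrl.read_camera('scene'); cv2.imwrite('pics/a_sc.png',s1); cv2.imwrite('pics/a_t.png',ctrl.read_camera('top'))
k=lambda s:np.clip(cv2.resize(s[200:270,360:430],(400,400),interpolation=cv2.INTER_CUBIC)*1.5,0,255).astype(np.uint8)
cv2.imwrite('pics/cmp.png',np.hstack([k(s0),k(s1)]))
E
```

```text
30.0 -3.68 [ 0.704 -3.622 -0.764 -0.854 -0.2   -0.027] 27.945384648538173
31.9 -3.14 [ 0.738 -3.063 -0.261 -0.69  -0.205 -0.027] 28.132339164926446
33.9 -2.56 [ 0.927 -2.46  -0.549 -0.617 -0.212 -0.024] 27.617835482540503
35.9 -2.7 [ 0.887 -2.607 -0.524 -0.621 -0.179 -0.016] 27.85958884586222
37.9 -2.6 [ 0.865 -2.503 -0.762 -0.611 -0.186 -0.038] 27.793320028502414
39.8 -2.9 [ 0.622 -2.839 -0.286 -0.592 -0.166 -0.016] 27.45789819526605
41.8 -2.45 [ 1.092 -2.32  -0.384 -0.584 -0.187 -0.027] 27.95205466836261
43.8 -2.16 [ 0.981 -2.041  0.031 -0.561 -0.21  -0.021] 28.17222236515606
[ 0.668 -0.071  0.024] 31.2583
```

View pics/cmp.png

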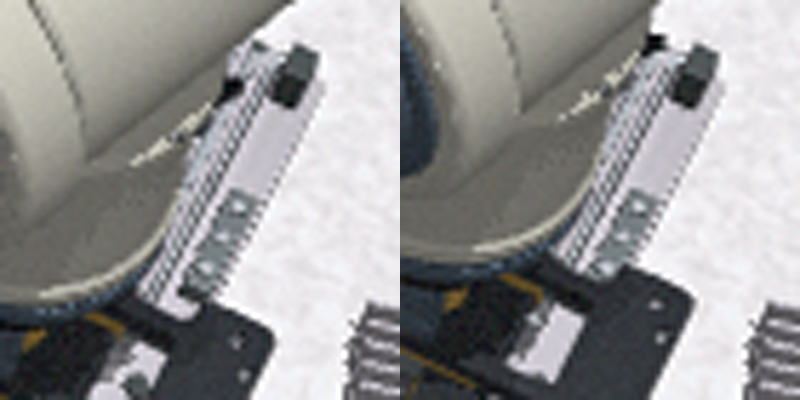

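The module is carried with a steady force of about 2.5 N. Lift is 4.0 mm by contact and 3.5 mm by vision, so I'll add 0.6 mm of push and hand in.

```bash
python3 - <<'E'
from h import *
u=np.array([np.cos(np.radians(97.9)),np.sin(np.radians(97.9)),0])
q=np.array(ctrl.current_tool_pos()); ctrl.move_l(q+u*.0006,vel=.01); ctrl.sleep(.3)
print(avg(),ctrl.current_grasp_force(),ctrl.current_grip_width()*91,ctrl.current_t()); print(ctrl.sign_off())
E
```

```text
[ 0.8320761  -4.32192095 -1.10274053 -1.00837338 -0.15685515 -0.01018095] 29.99795312527567 27.85380544645915 32.0417
the job is handed in; nothing more can be done
None
```

I turned the knob to its anticlockwise stop, then pushed the wedge under the module's free end and handed the job in at 32 s with the wedge still gripped; the lift is about 4 mm, worked out from wedge travel and contact force because the arm hid the lip from both cameras.

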